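# Find the loose bolt on the fossil cradle and hold its cap open

### The arm

A 7-joint arm with a two-finger parallel gripper is mounted at the origin on the work surface. World frame = base frame: x ahead of the robot, y to its left, z up, the work surface at z = 0. Lengths are in m, angles in rad, forces in N, time in s.
With the tool pointing down it reaches from about 0.425 to 0.875 m from the base axis. Payload 4.7 kg.
Tool frame: the origin (TCP) lies at the very end of the fingers, on their centre line; the grasp point (between the pads) lies 19 mm behind it; x points along the fingers, y is the direction in which the jaws open and shut, and the axes are right-handed (so a half turn about x gives the same grasp; the last joint's range is limited). The gripper opens to 87 mm and grips with 3 to 60 N. Pads are 19 mm wide; open, the fingers measure 117 mm over their backs; the gripper's body (75 mm by 190 mm) begins 51 mm behind the grasp point.
Start: joints at [-1.246, 0.321, -0.07, 1.45, 0.023, 1.371, -0.057], TCP at [0.199, 0.619, 0.223] pointing down, gripper open.
Joint ranges: [-2.86, 2.86], [-0.3, 2.09], [-1.38, 1.24], [0.06, 2.45], [-1.56, 4.7], [0.09, 2.05], [-2.69, 2.69]. Speed limits (rad/s): [2.57, 2.57, 3.14, 3.14, 3.14, 3.14, 3.14].

### API

Orientations are given as a rotation vector (axis times angle).
In Python, from bench import ctrl gives the robot as it stands.
- The arm moves only by the tool step_arm, never from a script. Its argument "increments" is one flat list of numbers, 6 for each row, row after row: the shift along the tool's x, y, z in cm, then the turn, a rotation vector about the tool's x, y, z in rad. In form: [tx, ty, tz, ax, ay, az, tx, ty, tz, ax, ay, az, ...]. A call has 1 to 12 rows; each row shifts and turns the commanded pose from where the row before left it, along the tool's axes as they then stand; what a row does not reach is not made up. A row lasts 1/8 s, in which the tool goes at most 62.5 mm and 10.7 degrees, less where a joint would pass 70% of its speed; a pose out of reach is approached as far as the arm can. A call with a gripper value outside its range is refused whole. "fingers" is the opening in per cent of the stroke, from 0 (shut) to 100 (fully open), set as the call begins (left out, the last holds). The fingers move at their own pace and stop on an object; "force" is the grip in N (left out, the last holds). Time passes only in rows, so rows that do not move let the fingers close. It gives the time, the measured TCP pose, the force and the opening at its end, in the units of the state.
- ctrl.get_state(): the state, without advancing time (a new reading comes with each control period).
- ctrl.get_image(name): name is "scene" or "top" or "wrist"; returns the picture (400x640x3 uint8, red, green, blue); there is no depth.
- ctrl.camera_params(name): a dict with "vertical_fov" (degrees; the focal length in pixels is half the picture's height over the tangent of half this angle, whatever the lens; pixels are square), "cx", "cy" (the principal point, pixels), "R" (3x3) and "t" (3): a world point X has camera coordinates R X + t. Camera axes: x right, y down, z forward; pixel columns grow to the right and rows downward; lengths in m; the calibration is good to about 2 mm. A picture is of the moment at which its call begins: read the wrist's pose just before it. camera_params takes no time and is no camera call; for the wrist camera it gives the pose at the moment of the call.
- ctrl.close_job(): hands the job in, once; it reports no verdict.
Trained networks look in the newest picture that a camera, given by its name, has taken for a name from the list of things; names that differ only in an ending like _2 or _b are one class to them, and where a whole thing is asked for, a point or a joint stands for the part that bears it (a point fixed in the world has none). Each returns a list of dicts, best first, with "score" (0 to 1); they miss things now and then, are a little off and sometimes report something else, mostly with a low value. They report only what shows in the picture. A call takes as long as a camera call.
- ctrl.search_frame(camera, name): "xyz" ([x, y, z] in m, in the coordinates of the camera as it stood for that picture, good to about 4 mm: the middle of the surface that is visible of it).
- ctrl.silhouettes(camera, name): "pixels" (400x640 bool, what is visible of it).
- ctrl.spot_point(camera, name): "xyz" ([x, y, z] in m, in the coordinates of the camera as it stood for that picture, good to about 4 mm: a listed point, or the origin of a listed thing).
The state is a dict: "time": time; "joint_positions": joint angles; "qd": joint speeds; "joint_torque": joint torques, N m; "position": TCP position; "tool_rot": TCP orientation; "ft_force": force on the tool from outside, world axes, zero at the start; "torque": the same for the moment, N m; "grip_width": opening from 0.0 (shut) to 1.0 (fully open).
Only numpy, scipy, OpenCV 4.12 (cv2) and the standard library are available. Lean on these libraries where they do the work, as an engineer would, in place of code of your own. Each camera call takes 0.05 s, during which the arm holds its last target.

### The job

One of the three bolts that clamp this fossil cradle has come loose: first swing the orange locking bar up off the bolts and back, laying it gently on its rear rests, then tap the bolts from above until one sinks: that is the loose one. Lift the yellow cap behind that bolt and finish while still holding it in the gripper, well open (more than 45 degrees, it springs shut if let go), so that I can get at the lock screw underneath. Keep the other two caps shut and leave everything else on the bench as it is.

Things in the scene. Friction and masses are not known exactly. Their poses are not given: they have to be found in the camera images.
- cradle: Fossil cradle fixed to the bench, level: green base 480 (x) x 410 (y) x 12 mm, fossil in white plaster behind. Origin: on the bench under the middle station; x away from the robot, y left. Stations 1, 2, 3 at y = +120, 0, -120 mm: bolt at x = -65, yellow cap behind it. Green posts at y = +-177 mm: x = -70 (100 high), x = 122 (142 high); cheeks at x = 30, y = +-192 (122 high).
- bar (a joint): Angle of the orange locking bar about its pivots (rad): 0 lying level over the bolts, about 1.57 straight up, 2.7 leaning back on its rear rests, its stop. It swings freely with little friction, stays at either end by its weight (about 250 g), and falls if let go between.
- bar_pivot (a point): Middle of the bar's pivot axis, which runs along the cradle's y; 30 mm behind the cradle's origin, 108 mm above the bench. Fixed to the cradle.
- bar_grip (a point): Middle of the black round sleeve (18 mm thick, 50 long, along the cradle's y) on the orange bar, over the gap between stations 1 and 2 (y = +60 mm), 95 mm from the pivot axis. The bar is else a 12 mm round rod 354 mm long with an arm at each end to the pivots. Moves with the bar; at angle 0 it is 108 mm above the bench, in the vertical plane of the bolts.
- bolt_1_top (a point): Middle of the flat top of the steel bolt of station 1: dark round head 27 mm across on a 33 mm flange, 75 mm above the bench at the start. Pressed straight down, a tight bolt stays (under 1 mm); the loose one, which looks the same and differs from start to start, sinks about 5.5 mm under a push of 3 to 5 N and stays down.
- cap_1: Yellow hinged cap of station 1, 64 x 52 x 6 mm. Origin: middle of its hinge axis, along the cradle's y, at the cap's far edge, 56 mm above the bench. Shut, its axes are the cradle's and it reaches from the hinge towards the robot (-x); it opens upwards about +y, up to 1.4 rad. A light spring and its weight shut it if let go (about 2 N at the knob at 1 rad).
- cap_1_knob (a point): Centre of the black barrel knob of cap 1: a round bar 18 mm thick, 26 mm long along the cradle's y, on a 10 mm stem; when shut 38 mm from the hinge axis towards the robot and 38 mm above it (94 mm above the bench). Can be pinched from above by its flat ends, which turn between the fingers as the cap opens.
- bolt_2_top (a point): Middle of the flat top of the steel bolt of station 2: dark round head 27 mm across on a 33 mm flange, 75 mm above the bench at the start. Pressed straight down, a tight bolt stays (under 1 mm); the loose one, which looks the same and differs from start to start, sinks about 5.5 mm under a push of 3 to 5 N and stays down.
- cap_2: Yellow hinged cap of station 2, 64 x 52 x 6 mm. Origin: middle of its hinge axis, along the cradle's y, at the cap's far edge, 56 mm above the bench. Shut, its axes are the cradle's and it reaches from the hinge towards the robot (-x); it opens upwards about +y, up to 1.4 rad. A light spring and its weight shut it if let go (about 2 N at the knob at 1 rad).
- cap_2_knob (a point): Centre of the black barrel knob of cap 2: a round bar 18 mm thick, 26 mm long along the cradle's y, on a 10 mm stem; when shut 38 mm from the hinge axis towards the robot and 38 mm above it (94 mm above the bench). Can be pinched from above by its flat ends, which turn between the fingers as the cap opens.
- bolt_3_top (a point): Middle of the flat top of the steel bolt of station 3: dark round head 27 mm across on a 33 mm flange, 75 mm above the bench at the start. Pressed straight down, a tight bolt stays (under 1 mm); the loose one, which looks the same and differs from start to start, sinks about 5.5 mm under a push of 3 to 5 N and stays down.
- cap_3: Yellow hinged cap of station 3, 64 x 52 x 6 mm. Origin: middle of its hinge axis, along the cradle's y, at the cap's far edge, 56 mm above the bench. Shut, its axes are the cradle's and it reaches from the hinge towards the robot (-x); it opens upwards about +y, up to 1.4 rad. A light spring and its weight shut it if let go (about 2 N at the knob at 1 rad).
- cap_3_knob (a point): Centre of the black barrel knob of cap 3: a round bar 18 mm thick, 26 mm long along the cradle's y, on a 10 mm stem; when shut 38 mm from the hinge axis towards the robot and 38 mm above it (94 mm above the bench). Can be pinched from above by its flat ends, which turn between the fingers as the cap opens.
- wrench: Steel open-ended wrench lying on the bench in front of the cradle. Bystander: leave it alone.
- brush: Brush lying on the bench left of the cradle. Bystander: leave it alone.
- jar: Amber jar, 56 mm across, 75 tall, right of the cradle. Bystander: leave it alone.
- mug: Blue mug, 76 mm across, 85 tall, right of the cradle. Bystander: leave it alone.
- tray: White open tray 100 x 80 x 25 mm, left of the cradle. Bystander: leave it alone.
- ammonite: Small brown disc-shaped fossil, 36 mm across, 12 thick, lying on the cradle's green base between station 2 and station 3. Bystander: leave it alone.
- toy: Yellow toy loader about 110 mm long, 61 tall, standing on the cradle's green base between the caps and the fossil. Bystander: leave it alone.

How it is judged:
On the way, in this order (a step that is already met when the one before it is completed fails the run):
1. the locking bar is swung back onto its rear rests (value of joint bar above 2.55 rad), for 0.2 s.
2. the loose bolt has been found: tapped and sunk (z of any of bolt_1_top, bolt_2_top, bolt_3_top in the frame of cradle below 0.072 m), for 0.2 s.
3. the cap behind the loose bolt is held open (((z of bolt_1_top in the frame of cradle below 0.072 m and angle between cap_1's own z axis and vertical above 0.75 rad and contact force between cap_1 and the fingers above 0.5 N and angle between each of cap_2, cap_3's own z axis and vertical below 0.1 rad) or (z of bolt_2_top in the frame of cradle below 0.072 m and angle between cap_2's own z axis and vertical above 0.75 rad and contact force between cap_2 and the fingers above 0.5 N and angle between each of cap_1, cap_3's own z axis and vertical below 0.1 rad) or (z of bolt_3_top in the frame of cradle below 0.072 m and angle between cap_3's own z axis and vertical above 0.75 rad and contact force between cap_3 and the fingers above 0.5 N and angle between each of cap_1, cap_2's own z axis and vertical below 0.1 rad))), for 0.2 s.
At the end, for the whole second after the job is handed in: The bar rests at its rear stop (over 2.55 rad), one bolt is sunk by over 3 mm (the loose one), its cap is open by over 0.75 rad (43 degrees) with the fingers pressing on it by over 0.5 N, and the other two caps are shut (under 0.1 rad) (value of joint bar above 2.55 rad and ((z of bolt_1_top in the frame of cradle below 0.072 m and angle between cap_1's own z axis and vertical above 0.75 rad and contact force between cap_1 and the fingers above 0.5 N and angle between each of cap_2, cap_3's own z axis and vertical below 0.1 rad) or (z of bolt_2_top in the frame of cradle below 0.072 m and angle between cap_2's own z axis and vertical above 0.75 rad and contact force between cap_2 and the fingers above 0.5 N and angle between each of cap_1, cap_3's own z axis and vertical below 0.1 rad) or (z of bolt_3_top in the frame of cradle below 0.072 m and angle between cap_3's own z axis and vertical above 0.75 rad and contact force between cap_3 and the fingers above 0.5 N and angle between each of cap_1, cap_2's own z axis and vertical below 0.1 rad))); the arm keeps its last pose, push and grip.
It fails at once if the bar slams onto its rear rests (faster than 1.9 rad/s near the stop) (value of joint bar above 2.45 rad and velocity of joint bar above 1.9 rad/s).
It fails at once if a cap is lifted (over 0.2 rad) whose bolt has not been found loose ((not (z of bolt_1_top in the frame of cradle below 0.072 m) and angle between cap_1's own z axis and vertical above 0.2 rad) or (not (z of bolt_2_top in the frame of cradle below 0.072 m) and angle between cap_2's own z axis and vertical above 0.2 rad) or (not (z of bolt_3_top in the frame of cradle below 0.072 m) and angle between cap_3's own z axis and vertical above 0.2 rad)).
It fails at once if a bystander is moved by more than 30 mm (distance of any of wrench, brush, jar, mug, tray, ammonite, toy from where it was at the start of the episode above 0.03 m).
It also fails if it takes over 72 s, if anything falls off the work surface, if the arm or the gripper's body presses on something with over 40 N, if the wrist force passes 120 N, or if a joint passes its speed limit or range.

## Working session

There is one attempt and no reset: what is moved stays moved. The work goes in short steps, Python scripts to look and compute and a tool call to move; the robot and the scene stay as the last step left them, time stands still between calls to the robot, and variables do not carry over. Pictures are saved under pics/ and viewed, and the job is handed in when it is done.

Besides the shell and the picture viewer there is one more tool, called after "Call:" as name(argument=value, ...), one argument or row to a line, values as JSON. step_arm: Moves the arm, as the interface text tells. Its arguments: {"type":"object","properties":{"increments":{"type":"array","items":{"type":"number"}},"fingers":{"type":"number"},"force":{"type":"number"}},"required":["increments"]}

```bash
ls; mkdir -p pics; cat > h.py <<'E'
from bench import ctrl
import numpy as np, cv2
from scipy.spatial.transform import Rotation as Ro
def snap(n,f):
    im=ctrl.get_image(n); cv2.imwrite('pics/'+f,im[:,:,::-1]); return im
def cam2w(n,p,par=None):
    c=par or ctrl.camera_params(n); return np.array(c['R']).T@(np.array(p)-np.array(c['t']))
def proj(n,X):
    c=ctrl.camera_params(n); f=200/np.tan(np.radians(c['vertical_fov']/2)); p=np.array(c['R'])@X+np.array(c['t']); return f*p[:2]/p[2]+[c['cx'],c['cy']]
E
python3 - <<'E'
from h import *
print(ctrl.get_state())
for n in ['scene','top']:
    snap(n,n+'0.png'); c=ctrl.camera_params(n); print(n,c)
    for k in ['cradle','bar_pivot','bar_grip','bolt_2_top','cap_2_knob']:
        for r in ctrl.spot_point(n,k)[:4]: print(k,round(r['score'],2),cam2w(n,r['xyz']).round(4))
print(ctrl.get_state()['time'])
E
```

```text
pics
{'time': 0.0, 'joint_positions': array([-1.24592287,  0.32183401, -0.07009745,  1.45171396,  0.0226242 ,
        1.37080944, -0.05692221]), 'qd': array([-0.00114039,  0.00154637, -0.00045023,  0.00175447,  0.00024619,
        0.00151714, -0.00143848]), 'joint_torque': array([ 8.08609566e-04, -4.91279376e+01, -4.03440781e-01, -3.12542689e+01,
       -6.38661068e-02,  4.34962485e-02,  1.88042814e-04]), 'position': array([0.19863939, 0.61829733, 0.22143494]), 'tool_rot': array([ 0.24233772,  1.55718842, -0.24544034]), 'ft_force': array([-0.75257188, -0.25443014, -0.17216449]), 'torque': array([ 0.00964095, -0.02614074,  0.01191446]), 'grip_width': 1.0005627474756424}
scene {'vertical_fov': 56.90567940246471, 'cx': 323.18307943982836, 'cy': 207.28731743579056, 'R': array([[ 0.48044084,  0.87692323, -0.01349997],
       [ 0.54122146, -0.30856162, -0.78222059],
       [-0.69011298,  0.36850424, -0.62285527]]), 't': array([-0.29527059, -0.22550323,  1.47801399])}
cradle 0.17 [ 0.4682  0.2982 -0.0047]
bar_pivot 0.67 [ 0.532  -0.0855 -0.0026]
bar_pivot 0.65 [ 0.5658 -0.0862  0.1024]
bar_grip 0.58 [ 0.471  -0.0219  0.1092]
bar_grip 0.26 [ 0.4661 -0.3562  0.0019]
bolt_2_top 0.46 [ 0.4708 -0.0863  0.0728]
cap_2_knob 0.79 [ 0.5325 -0.0851  0.0925]
cap_2_knob 0.38 [ 0.5131 -0.1478  0.0121]
top {'vertical_fov': 47.401945387247075, 'cx': 314.00499115045153, 'cy': 206.9505960247773, 'R': array([[ 0.0236368 , -0.9997189 , -0.00185002],
       [-0.99673156, -0.02342309, -0.07731466],
       [ 0.07724959,  0.00367144, -0.99700503]]), 't': array([0.01601131, 0.54108883, 1.07588797])}
bar_pivot 0.81 [ 0.5663 -0.0781  0.1079]
bar_grip 0.85 [ 0.4702 -0.0189  0.1096]
bolt_2_top 0.75 [0.5312 0.0379 0.0945]
bolt_2_top 0.49 [ 0.4661 -0.0807  0.0729]
cap_2_knob 0.61 [ 0.5303 -0.0819  0.0952]
0.6
```

View pics/scene0.png

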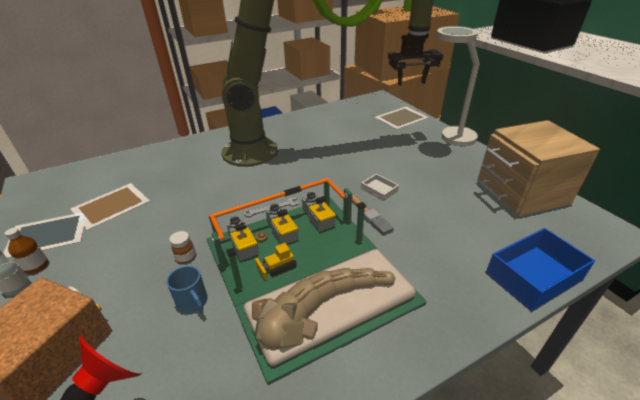

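View pics/top0.png

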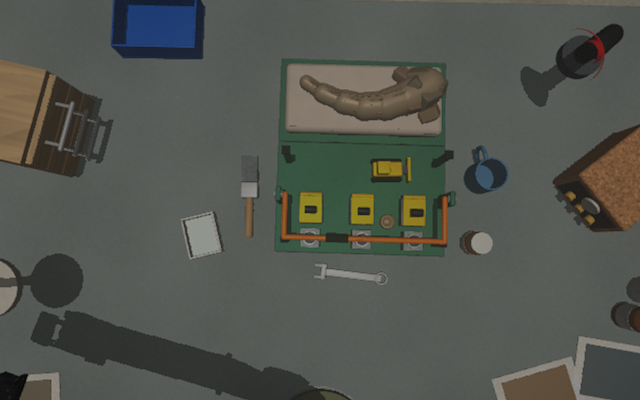

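```bash
python3 - <<'E'
from h import *
im=cv2.imread('pics/top0.png'); cv2.imwrite('pics/topc.png',cv2.resize(im[140:270,260:470],None,fx=3.8,fy=3.8,interpolation=cv2.INTER_CUBIC))
im=cv2.imread('pics/scene0.png'); cv2.imwrite('pics/scc.png',cv2.resize(im[170:300,200:400],None,fx=4,fy=4,interpolation=cv2.INTER_CUBIC))
E
```

```text
(no output)
```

View pics/topc.png

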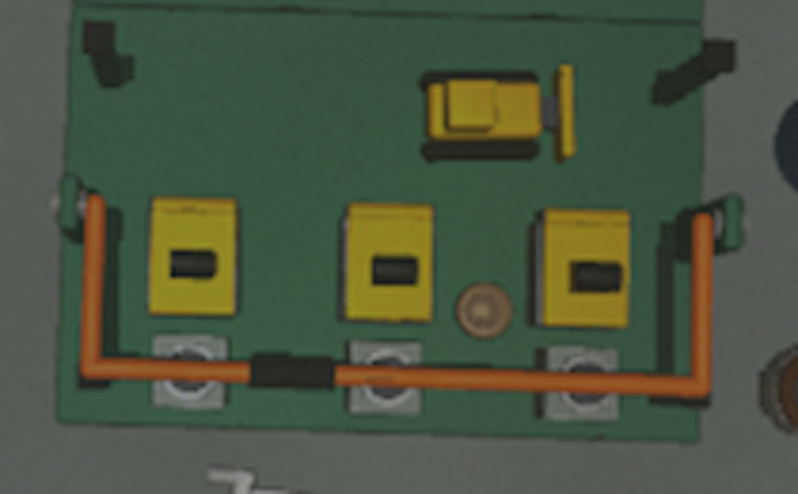

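View pics/scc.png

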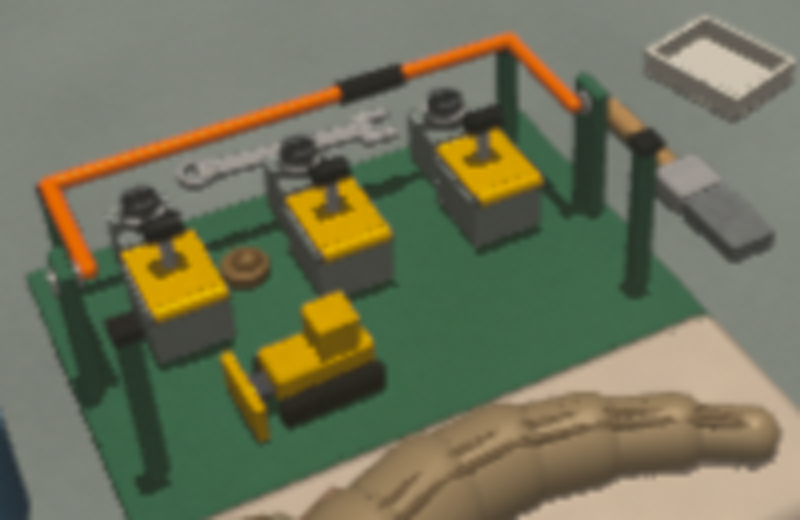

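```bash
cat > fit.py <<'E'
from h import *
from scipy.optimize import least_squares
top=np.array([[192,264],[394,271],[596,277],[293,371]])/3.8+[260,140]
sc=np.array([[484,122],[329,171],[162,224],[372,84]])/4+[200,170]
P=[('top',top),('scene',sc)]
def pts(v):
    x,y,th,kx=v; c,s=np.cos(th),np.sin(th)
    L=[(kx,.12,.096),(kx,0,.096),(kx,-.12,.096),(-.065,.06,.109)]
    return [np.array([x+c*a-s*b,y+s*a+c*b,z]) for a,b,z in L]
def res(v,cams=('top','scene')): return np.concatenate([(np.array([proj(n,X) for X in pts(v)])-p).ravel() for n,p in P if n in cams])
for cams in [('top',),('scene',),('top','scene')]:
    r=least_squares(res,[.535,-.083,0,0],args=(cams,),x_scale=[.01,.01,.01,.01]); print(cams,r.x.round(4),r.fun.round(1))
E
python3 fit.py
```

```text
('top',) [ 0.5318 -0.0834 -0.0063 -0.0041] [-0.2  0.2  0.1 -0.1  0.6 -0.1 -0.5 -0. ]
('scene',) [ 0.5373 -0.0836 -0.031  -0.0019] [ 0.2 -0.2  0.1 -0.1 -0.3  0.2  0.  -0. ]
('top', 'scene') [ 0.5329 -0.0829 -0.0121 -0.0034] [-0.4 -0.9 -0.  -0.9  0.4 -0.5 -0.8 -0.7 -0.9 -1.8 -0.5 -1.3 -0.5 -0.7
 -1.  -0.9]
```

```bash
cat >> h.py <<'E'
def plan(pos,R=None,n=None,vmax=4.5,amax=.15):
    """rows from the measured pose to (pos,R); constant body twist in world-straight line"""
    s=ctrl.get_state(); p=np.array(s['position']); A=Ro.from_rotvec(s['tool_rot']); R=A if R is None else R
    w=(A.inv()*R).as_rotvec(); d=(np.array(pos)-p)*100
    n=n or int(max(1,np.ceil(np.linalg.norm(d)/vmax),np.ceil(np.linalg.norm(w)/amax)))
    out=[]
    for i in range(n):
        B=A*Ro.from_rotvec(w*i/n); out.append(np.r_[B.inv().apply(d/n),w/n])
    print(n,'rows'); print([float(v) for v in np.array(out).round(3).ravel()])
    return out
def down(yaw): # tool y axis = world (cos yaw, sin yaw,0), x down
    y=np.array([np.cos(yaw),np.sin(yaw),0]); x=np.array([0,0,-1.]); return Ro.from_matrix(np.c_[x,y,np.cross(x,y)])
E
python3 - <<'E'
from h import *
s=ctrl.get_state(); R=Ro.from_rotvec(s['tool_rot']).as_matrix(); print(R.round(3))
for q in (-.0121,-.0121+np.pi): print((Ro.from_matrix(R).inv()*down(q)).as_rotvec())
plan([.466,-.024,.22],down(-.012))
plan([.466,-.024,.22],down(-.012+np.pi))
E
```

```text
[[ 0.     0.306  0.952]
 [ 0.     0.952 -0.306]
 [-1.     0.     0.   ]]
[ 1.27212609e+00 -7.81941680e-05 -1.55634610e-04]
[-1.86946655e+00  1.68892468e-04 -8.48552005e-05]
16 rows
[0.016, -3.315, 2.819, 0.08, -0.0, -0.0, 0.016, -3.081, 3.073, 0.08, -0.0, -0.0, 0.016, -2.827, 3.308, 0.08, -0.0, -0.0, 0.016, -2.555, 3.522, 0.08, -0.0, -0.0, 0.016, -2.267, 3.714, 0.08, -0.0, -0.0, 0.016, -1.965, 3.882, 0.08, -0.0, -0.0, 0.016, -1.651, 4.026, 0.08, -0.0, -0.0, 0.016, -1.326, 4.144, 0.08, -0.0, -0.0, 0.016, -0.992, 4.237, 0.08, -0.0, -0.0, 0.016, -0.653, 4.302, 0.08, -0.0, -0.0, 0.016, -0.309, 4.34, 0.08, -0.0, -0.0, 0.016, 0.036, 4.351, 0.08, -0.0, -0.0, 0.016, 0.382, 4.334, 0.08, -0.0, -0.0, 0.016, 0.725, 4.29, 0.08, -0.0, -0.0, 0.016, 1.063, 4.219, 0.08, -0.0, -0.0, 0.016, 1.395, 4.122, 0.08, -0.0, -0.0]
16 rows
[0.016, -3.315, 2.819, -0.117, 0.0, -0.0, 0.016, -3.621, 2.413, -0.117, 0.0, -0.0, 0.016, -3.878, 1.974, -0.117, 0.0, -0.0, 0.016, -4.081, 1.509, -0.117, 0.0, -0.0, 0.016, -4.229, 1.023, -0.117, 0.0, -0.0, 0.016, -4.32, 0.523, -0.117, 0.0, -0.0, 0.016, -4.351, 0.016, -0.117, 0.0, -0.0, 0.016, -4.323, -0.492, -0.117, 0.0, -0.0, 0.016, -4.237, -0.992, -0.117, 0.0, -0.0, 0.016, -4.092, -1.48, -0.117, 0.0, -0.0, 0.016, -3.892, -1.947, -0.117, 0.0, -0.0, 0.016, -3.638, -2.387, -0.117, 0.0, -0.0, 0.016, -3.335, -2.795, -0.117, 0.0, -0.0, 0.016, -2.986, -3.165, -0.117, 0.0, -0.0, 0.016, -2.597, -3.491, -0.117, 0.0, -0.0, 0.016, -2.172, -3.77, -0.117, 0.0, -0.0]
```

Call:
step_arm(
  increments=[0,-3.3,2.8,0.08,0,0,0,-3.1,3.1,0.08,0,0,0,-2.8,3.3,0.08,0,0,0,-2.6,3.5,0.08,0,0,0,-2.3,3.7,0.08,0,0,0,-2,3.9,0.08,0,0,0,-1.6,4,0.08,0,0,0,-1.3,4.1,0.08,0,0,0,-1,4.2,0.08,0,0,0,-0.6,4.3,0.08,0,0,0,-0.3,4.3,0.08,0,0,0,0,4.3,0.08,0,0],
)

```text
time: 2.1
position: [0.3973, 0.1365, 0.2229]
tool_rot: [0.988, 1.335, -0.986]
ft_force: [0.3, 0.7, 0.0]
grip_width: 0.999
```

```bash
python3 - <<'E'
from h import *
s=ctrl.get_state(); print(s['position'],s['joint_positions'].round(2))
plan([.466,-.024,.20],down(-.012))
E
```

```text
[0.39727894 0.13652611 0.22293691] [-0.79 -0.2   0.35  1.99  0.07  1.34 -0.17]
4 rows
[0.571, 0.466, 4.341, 0.077, -0.0, -0.0, 0.572, 0.8, 4.292, 0.077, -0.0, -0.0, 0.573, 1.13, 4.217, 0.077, -0.0, -0.0, 0.573, 1.452, 4.117, 0.077, -0.0, -0.0]
```

Call:
step_arm(
  increments=[0.5,0.5,4.3,0.08,0,0,0.5,0.8,4.3,0.08,0,0,0.5,1.1,4.2,0.07,0,0,0.5,1.4,4.1,0.07,0,0,0,0,0,0,0,0,0,0,0,0,0,0],
)

```text
time: 2.85
position: [0.4649, -0.0213, 0.2026]
tool_rot: [1.209, 1.21, -1.209]
ft_force: [0.4, 0.5, 0.0]
grip_width: 0.998
```

```bash
python3 - <<'E'
from h import *
s=ctrl.get_state(); print(s['position'],s['joint_positions'].round(2))
par=ctrl.camera_params('wrist')
snap('wrist','w1.png')
for k in ['bar_grip','cap_2_knob','bolt_2_top']:
    for r in ctrl.spot_point('wrist',k)[:4]: print(k,round(r['score'],2),cam2w('',r['xyz'],par).round(4))
import json; print({k:np.array(v).round(3).tolist() for k,v in par.items()})
plan([.466,-.024,.20],down(-.012))
E
```

```text
[ 0.46486794 -0.02130642  0.20260572] [-0.62 -0.1   0.58  1.93  0.05  1.29 -0.06]
bar_grip 0.86 [ 0.4652 -0.0224  0.1083]
cap_2_knob 0.94 [ 0.5293 -0.0797  0.0966]
bolt_2_top 0.66 [ 0.4668 -0.082   0.0764]
{'vertical_fov': 70.876, 'cx': 314.975, 'cy': 197.893, 'R': [[1.0, -0.001, 0.001], [-0.001, -0.954, 0.298], [0.0, -0.298, -0.954]], 't': [-0.465, -0.049, 0.367]}
1 rows
[0.269, 0.108, 0.328, 0.014, -0.0, -0.0]
```

View pics/w1.png

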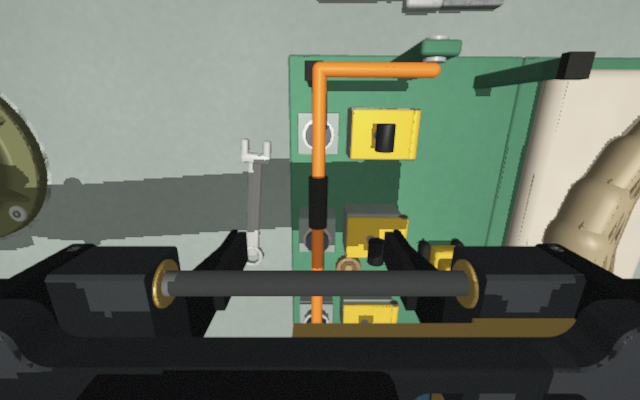

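```bash
python3 - <<'E'
from h import *
im=cv2.imread('pics/w1.png'); g=im.astype(int)
par=ctrl.camera_params('wrist')
def ray(u,v,z,par):
    f=200/np.tan(np.radians(par['vertical_fov']/2)); d=np.array(par['R']).T@np.array([(u-par['cx'])/f,(v-par['cy'])/f,1]); c=-np.array(par['R']).T@np.array(par['t']); return c+d*(z-c[2])/d[2]
m=((g[:,:,2]>120)&(g[:,:,2]>g[:,:,0]*2.5)&(g[:,:,1]<g[:,:,2]*.65))
for r in [90,110,130,150,170,235,250,310,318]:
    c=np.where(m[r,295:340])[0]+295
    if len(c): u=c.mean(); print(r,c.min(),c.max(),ray(u,r,.108,par).round(4))
for r in [185,200,220]:
    c=np.where(g[r,295:340].max(1)<35)[0]+295; print(r,c.min(),c.max(),ray(c.mean(),r,.108,par).round(4))
for p in [(318,177),(318,228)]: print(ray(*p,.113,par).round(4))
E
```

```text
90 312 325 [0.4672 0.0794 0.108 ]
110 313 325 [0.4683 0.0631 0.108 ]
130 313 324 [0.4679 0.0461 0.108 ]
150 313 324 [0.468  0.0284 0.108 ]
170 312 324 [0.4673 0.0099 0.108 ]
235 312 322 [ 0.4666 -0.0561  0.108 ]
250 312 322 [ 0.4666 -0.0727  0.108 ]
310 311 321 [ 0.4658 -0.1457  0.108 ]
318 311 321 [ 0.4658 -0.1563  0.108 ]
185 309 326 [ 0.4668 -0.0045  0.108 ]
200 309 326 [ 0.4669 -0.0194  0.108 ]
220 309 325 [ 0.4665 -0.04    0.108 ]
[0.4672 0.0044 0.113 ]
[ 0.4675 -0.0463  0.113 ]
```

Call:
step_arm(
  increments=[2.8,0.1,0,0.01,0,0,2.8,0.1,0,0,0,0,2.8,0,0,0,0,0,1.9,0,0,0,0,0,0.9,0,0,0,0,0,0,0,0,0,0,0],
  fingers=60,
  force=15,
)

```text
time: 3.8
position: [0.4668, -0.0215, 0.0904]
tool_rot: [1.216, 1.205, -1.216]
ft_force: [-0.4, -0.4, 0.1]
grip_width: 0.602
```

Call:
step_arm(
  increments=[0.1,0,0,0,0,0,0,0,0,0,0,0,0,0,0,0,0,0,0,0,0,0,0,0,0,0,0,0,0,0,0,0,0,0,0,0],
  fingers=0,
  force=20,
)

```text
time: 4.55
position: [0.4675, -0.0219, 0.0898]
tool_rot: [1.217, 1.204, -1.216]
ft_force: [1.4, 0.6, 0.7]
grip_width: 0.201
```

```bash
cat >> h.py <<'E'
YAW=-.009; PIV=np.array([.4669+.095,-.021,.108]); 
def barrows(th0,th1,n,p0=0.,p1=0.,off=0.019):
    # tool pitched by p about cradle y (positive: as bar opens); rows from commanded pose th0 to th1, smooth
    cy=Ro.from_euler('z',YAW); B=down(YAW)
    def pose(i):
        a=i/n; th=th0+(th1-th0)*a; p=p0+(p1-p0)*a
        g=PIV+cy.apply([-.095*np.cos(th),0,.095*np.sin(th)]); R=cy*Ro.from_euler('y',p)*cy.inv()*B
        return g+off*R.as_matrix()[:,0],R
    out=[]
    for i in range(n):
        a,b=pose(i),pose(i+1)
        out.append(np.r_[a[1].inv().apply((b[0]-a[0])*100),(a[1].inv()*b[1]).as_rotvec()])
    print(n,[float(v) for v in np.array(out).round(2).ravel()]); print('end',pose(n)[0].round(4))
E
python3 - <<'E'
from h import *
# pivot accounting yaw
s=ctrl.get_state(); print(s['position'])
barrows(0,.9,12)
barrows(.9,1.8,12,0,0)
barrows(1.8,2.7,12,0,0)
E
```

```text
[ 0.46750128 -0.02192011  0.08976855]
12 [-0.71, 0.03, 0.0, 0.0, 0.0, 0.0, -0.71, 0.08, 0.0, 0.0, 0.0, 0.0, -0.7, 0.13, -0.0, 0.0, 0.0, 0.0, -0.69, 0.18, -0.0, 0.0, 0.0, 0.0, -0.67, 0.24, 0.0, 0.0, 0.0, 0.0, -0.65, 0.29, -0.0, 0.0, 0.0, 0.0, -0.63, 0.33, 0.0, 0.0, 0.0, 0.0, -0.6, 0.38, -0.0, 0.0, 0.0, 0.0, -0.57, 0.42, -0.0, 0.0, 0.0, 0.0, -0.54, 0.47, 0.0, 0.0, 0.0, 0.0, -0.5, 0.5, -0.0, 0.0, 0.0, 0.0, -0.46, 0.54, -0.0, 0.0, 0.0, 0.0]
end [ 0.5028 -0.0205  0.1634]
12 [-0.42, 0.57, -0.0, 0.0, 0.0, 0.0, -0.38, 0.6, 0.0, 0.0, 0.0, 0.0, -0.33, 0.63, -0.0, 0.0, 0.0, 0.0, -0.28, 0.65, -0.0, 0.0, 0.0, 0.0, -0.23, 0.67, 0.0, 0.0, 0.0, 0.0, -0.18, 0.69, -0.0, 0.0, 0.0, 0.0, -0.13, 0.7, -0.0, 0.0, 0.0, 0.0, -0.08, 0.71, 0.0, 0.0, 0.0, 0.0, -0.02, 0.71, 0.0, 0.0, 0.0, 0.0, 0.03, 0.71, -0.0, 0.0, 0.0, 0.0, 0.08, 0.71, 0.0, 0.0, 0.0, 0.0, 0.14, 0.7, 0.0, 0.0, 0.0, 0.0]
end [ 0.5835 -0.0212  0.1815]
12 [0.19, 0.69, -0.0, 0.0, 0.0, 0.0, 0.24, 0.67, -0.0, 0.0, 0.0, 0.0, 0.29, 0.65, 0.0, 0.0, 0.0, 0.0, 0.34, 0.63, -0.0, 0.0, 0.0, 0.0, 0.38, 0.6, 0.0, 0.0, 0.0, 0.0, 0.43, 0.57, -0.0, 0.0, 0.0, 0.0, 0.47, 0.54, -0.0, 0.0, 0.0, 0.0, 0.51, 0.5, 0.0, 0.0, 0.0, 0.0, 0.54, 0.46, -0.0, 0.0, 0.0, 0.0, 0.58, 0.42, -0.0, 0.0, 0.0, 0.0, 0.61, 0.37, 0.0, 0.0, 0.0, 0.0, 0.63, 0.33, -0.0, 0.0, 0.0, 0.0]
end [ 0.6478 -0.0218  0.1296]
```

Call:
step_arm(
  increments=[-0.7,0.03,0,0,0,0,-0.7,0.08,0,0,0,0,-0.7,0.13,0,0,0,0,-0.7,0.18,0,0,0,0,-0.67,0.24,0,0,0,0,-0.65,0.29,0,0,0,0],
)

```text
time: 5.3
position: [0.4751, -0.022, 0.1306]
tool_rot: [1.215, 1.207, -1.219]
ft_force: [-1.3, 1.1, -4.8]
grip_width: 0.196
```

```bash
python3 - <<'E'
from h import *
print(ctrl.get_state()['torque'])
snap('scene','s2.png')
im=cv2.imread('pics/s2.png'); cv2.imwrite('pics/s2c.png',cv2.resize(im[100:300,180:420],None,fx=3,fy=3,interpolation=cv2.INTER_CUBIC))
E
```

```text
[-3.19868790e-02  5.82953413e-01  4.24669120e-04]
```

View pics/s2c.png

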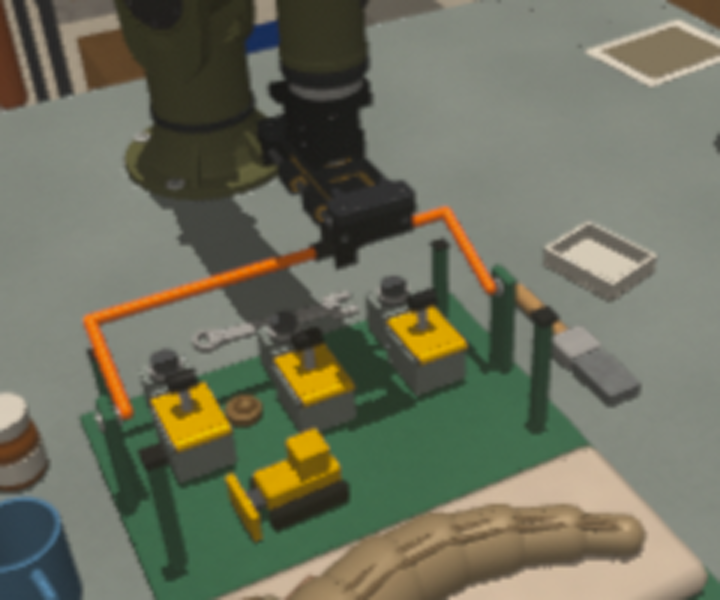

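The bar follows the gripper: the rod is raised and the sleeve sits between the fingers at about (345,240) in the crop. I'll continue.

Call:
step_arm(
  increments=[-0.63,0.33,0,0,0,0,-0.6,0.38,0,0,0,0,-0.57,0.42,0,0,0,0,-0.54,0.47,0,0,0,0,-0.5,0.5,0,0,0,0,-0.46,0.54,0,0,0,0,-0.42,0.57,0,0,0,0,-0.38,0.6,0,0,0,0,-0.33,0.63,0,0,0,0,-0.28,0.65,0,0,0,0,-0.23,0.67,0,0,0,0,-0.18,0.69,0,0,0,0],
)

```text
time: 6.85
position: [0.5421, -0.0225, 0.1855]
tool_rot: [1.219, 1.204, -1.214]
ft_force: [-6.0, -0.3, 10.1]
grip_width: 0.196
```

```bash
python3 - <<'E'
from h import *
snap('scene','s3.png')
im=cv2.imread('pics/s3.png'); cv2.imwrite('pics/s3c.png',cv2.resize(im[100:300,180:420],None,fx=3,fy=3,interpolation=cv2.INTER_CUBIC))
p=ctrl.get_state()['position']; g=p+[0,0,.019]; d=g-PIV; print(g,np.hypot(d[0],d[2]),np.arctan2(d[2],-d[0]))
E
```

```text
[ 0.54315464 -0.02251644  0.20460407] 0.09840596487784253 1.3791350079051254
```

View pics/s3c.png

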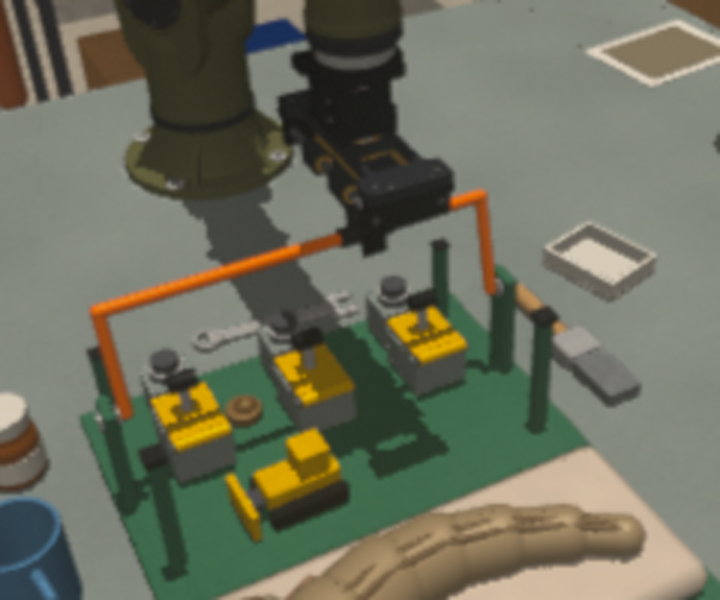

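Call:
step_arm(
  increments=[-0.13,0.7,0,0,0,0,-0.08,0.7,0,0,0,0,0,0.7,0,0,0,0,0.03,0.7,0,0,0,0,0.1,0.7,0,0,0,0,0.15,0.7,0,0,0,0,0.2,0.7,0,0,0,0,0.25,0.67,0,0,0,0,0.3,0.65,0,0,0,0],
)

```text
time: 8.02
position: [0.6032, -0.0231, 0.173]
tool_rot: [1.216, 1.206, -1.217]
ft_force: [-2.5, 1.4, -0.3]
grip_width: 0.196
```

```bash
python3 - <<'E'
from h import *
p=ctrl.get_state()['position']; g=p+[0,0,.019]; d=g-PIV; print(g,np.hypot(d[0],d[2]),np.arctan2(d[2],-d[0]))
barrows(2.05,2.74,14)
E
```

```text
[ 0.6032381  -0.02305736  0.19196109] 0.09358580704622278 2.0283038160690734
14 [0.23, 0.41, 0.0, 0.0, 0.0, 0.0, 0.25, 0.4, -0.0, 0.0, 0.0, 0.0, 0.27, 0.39, 0.0, 0.0, 0.0, 0.0, 0.28, 0.37, 0.0, 0.0, 0.0, 0.0, 0.3, 0.36, -0.0, 0.0, 0.0, 0.0, 0.32, 0.34, -0.0, 0.0, 0.0, 0.0, 0.34, 0.33, 0.0, 0.0, 0.0, 0.0, 0.35, 0.31, -0.0, 0.0, 0.0, 0.0, 0.37, 0.29, 0.0, 0.0, 0.0, 0.0, 0.38, 0.27, -0.0, 0.0, 0.0, 0.0, 0.39, 0.25, -0.0, 0.0, 0.0, 0.0, 0.41, 0.23, -0.0, 0.0, 0.0, 0.0, 0.42, 0.21, 0.0, 0.0, 0.0, 0.0, 0.43, 0.19, 0.0, 0.0, 0.0, 0.0]
end [ 0.6493 -0.0218  0.1261]
```

Call:
step_arm(
  increments=[0.23,0.41,0,0,0,0,0.25,0.4,0,0,0,0,0.27,0.39,0,0,0,0,0.28,0.37,0,0,0,0,0.3,0.36,0,0,0,0,0.32,0.34,0,0,0,0,0.34,0.33,0,0,0,0,0.35,0.31,0,0,0,0,0.37,0.29,0,0,0,0,0.38,0.27,0,0,0,0,0.39,0.25,0,0,0,0],
)

```text
time: 9.4
position: [0.6407, -0.024, 0.1389]
tool_rot: [1.217, 1.204, -1.217]
ft_force: [-3.3, 0.5, -0.7]
grip_width: 0.195
```

```bash
python3 - <<'E'
from h import *
snap('scene','s4.png')
im=cv2.imread('pics/s4.png'); cv2.imwrite('pics/s4c.png',cv2.resize(im[100:300,180:420],None,fx=3,fy=3,interpolation=cv2.INTER_CUBIC))
p=ctrl.get_state()['position']; g=p+[0,0,.019]; d=g-PIV; print(g,np.hypot(d[0],d[2]),np.arctan2(d[2],-d[0]))
E
```

```text
[ 0.64101346 -0.02393561  0.15736164] 0.093249719269464 2.5837596920685613
```

View pics/s4c.png

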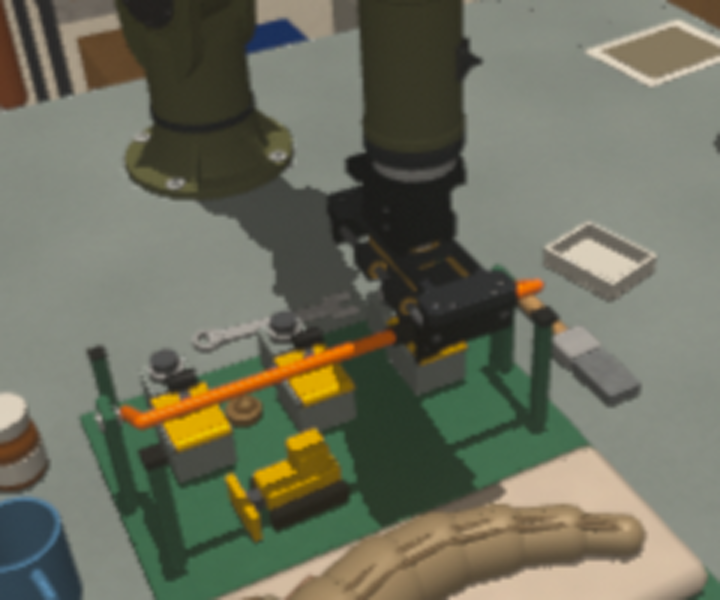

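Call:
step_arm(
  increments=[0.3,0.2,0,0,0,0,0.3,0.2,0,0,0,0,0.3,0.15,0,0,0,0,0.2,0.1,0,0,0,0,0,0,0,0,0,0],
)

```text
time: 10.07
position: [0.6468, -0.024, 0.1276]
tool_rot: [1.216, 1.204, -1.217]
ft_force: [-3.5, -0.4, -1.9]
grip_width: 0.189
```

Call:
step_arm(
  increments=[0.2,0.05,0,0,0,0,0.2,0.05,0,0,0,0,0,0,0,0,0,0],
)

```text
time: 10.45
position: [0.6484, -0.024, 0.1241]
tool_rot: [1.217, 1.203, -1.216]
ft_force: [-2.2, -0.1, -0.8]
grip_width: 0.191
```

```bash
python3 - <<'E'
from h import *
snap('scene','s5.png');snap('wrist','w5.png')
im=cv2.imread('pics/s5.png'); cv2.imwrite('pics/s5c.png',cv2.resize(im[200:290,200:380],None,fx=4.4,fy=4.4,interpolation=cv2.INTER_CUBIC))
E
```

```text
(no output)
```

View pics/s5c.png

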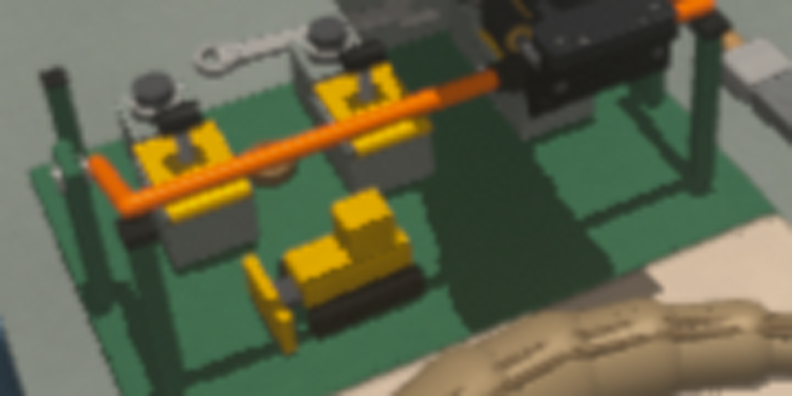

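View pics/w5.png

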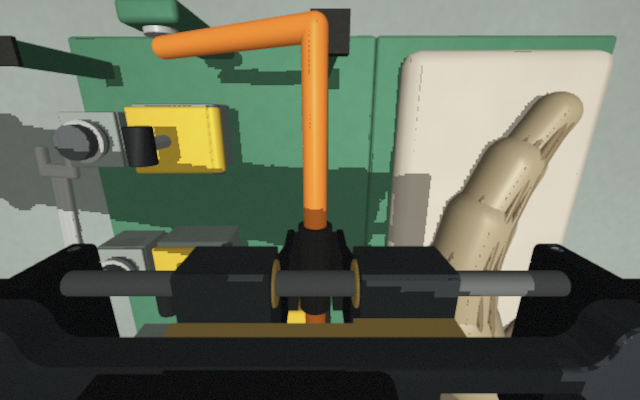

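Call:
step_arm(
  increments=[0.2,0.05,0,0,0,0,0.2,0.05,0,0,0,0,0.1,0,0,0,0,0,0,0,0,0,0,0],
)

```text
time: 11.05
position: [0.6485, -0.024, 0.1236]
tool_rot: [1.218, 1.206, -1.216]
ft_force: [-15.1, 0.6, 22.3]
grip_width: 0.192
```

Call:
step_arm(
  increments=[-0.3,-0.05,0,0,0,0,0,0,0,0,0,0],
)

```text
time: 11.3
position: [0.6484, -0.024, 0.1238]
tool_rot: [1.218, 1.204, -1.216]
ft_force: [-7.4, -0.6, 7.7]
grip_width: 0.191
```

Call:
step_arm(
  increments=[0,0,0,0,0,0,0,0,0,0,0,0,0,0,0,0,0,0,0,0,0,0,0,0],
  fingers=60,
)

```text
time: 11.8
position: [0.6488, -0.0236, 0.122]
tool_rot: [1.217, 1.204, -1.216]
ft_force: [0.7, -0.2, -0.2]
grip_width: 0.543
```

Call:
step_arm(
  increments=[-1,0,0,0,0,0,-3,0,0,0,0,0,-3,0,0,0,0,0,-2,0,0,0,0,0,0,0,0,0,0,0],
)

```text
time: 12.42
position: [0.6495, -0.024, 0.2139]
tool_rot: [1.219, 1.202, -1.214]
ft_force: [0.0, -0.1, 0.2]
grip_width: 0.601
```

```bash
python3 - <<'E'
from h import *
s=ctrl.get_state();print(s['position'],s['ft_force'])
snap('scene','s6.png')
im=cv2.imread('pics/s6.png'); cv2.imwrite('pics/s6c.png',cv2.resize(im[180:300,200:380],None,fx=4.4,fy=4.4,interpolation=cv2.INTER_CUBIC))
c,sn=np.cos(-.009),np.sin(-.009)
O=np.array([.5313,-.0816])
for i,y in enumerate([.12,0,-.12]): print(i+1,'bolt',O+[c*-.065-sn*y,sn*-.065+c*y],'knob',O+[c*-.004-sn*y,sn*-.004+c*y])
E
```

```text
[ 0.6495248  -0.02397122  0.21394974] [ 0.01790933 -0.09529452  0.21008777]
1 bolt [0.46738262 0.03898013] knob [0.52838015 0.03843114]
2 bolt [ 0.46630263 -0.08101501] knob [ 0.52730016 -0.081564  ]
3 bolt [ 0.46522265 -0.20101015] knob [ 0.52622018 -0.20155914]
```

View pics/s6c.png

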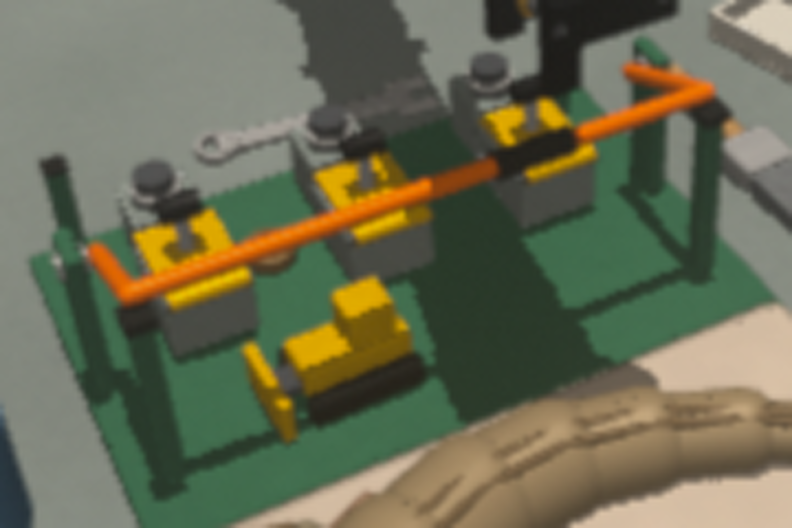

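Call:
step_arm(
  increments=[0,-3.6,-1.2,0,0,0,0,-3.6,-1.3,0,0,0,0,-3.6,-1.3,0,0,0,0,-3.7,-1.3,0,0,0,0,-3.7,-1.2,0,0,0,3,0,0,0,0,0,3,0,0,0,0,0,3,0,0,0,0,0,2,0,0,0,0,0,0,0,0,0,0,0],
  fingers=0,
)

```text
time: 13.72
position: [0.4647, 0.0406, 0.0995]
tool_rot: [1.213, 1.207, -1.221]
ft_force: [-0.0, -0.3, 0.9]
grip_width: 0.004
```

```bash
python3 - <<'E'
from h import *
s=ctrl.get_state();print(s['position'],s['ft_force'],s['grip_width'])
snap('scene','s7.png')
snap('wrist','w7.png')
im=cv2.imread('pics/s7.png'); cv2.imwrite('pics/s7c.png',cv2.resize(im[150:270,230:400],None,fx=4.4,fy=4.4,interpolation=cv2.INTER_CUBIC))
E
```

```text
[0.46467584 0.04059676 0.09951804] [-0.00343067 -0.26572155  0.90693197] 0.003905307484753666
```

View pics/s7c.png

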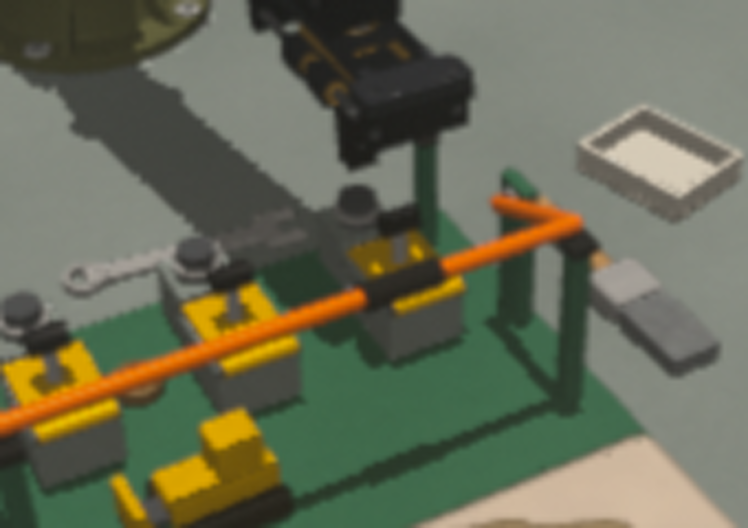

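View pics/w7.png

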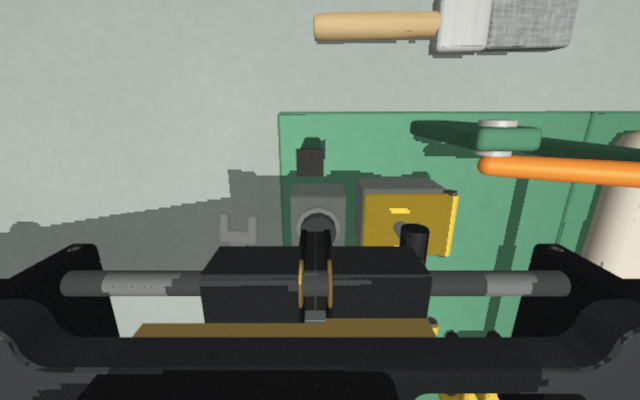

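Call:
step_arm(
  increments=[0.7,0.25,0.15,0,0,0,0.7,0,0,0,0,0,0.4,0,0,0,0,0,0.2,0,0,0,0,0,0.2,0,0,0,0,0,0.1,0,0,0,0,0,0,0,0,0,0,0],
)

```text
time: 14.7
position: [0.4696, 0.0395, 0.079]
tool_rot: [1.217, 1.204, -1.216]
ft_force: [-0.1, -0.4, -0.0]
grip_width: 0.007
```

Call:
step_arm(
  increments=[0.2,-0.15,0,0,0,0,0.1,0,0,0,0,0,0.1,0,0,0,0,0,0,0,0,0,0,0],
)

```text
time: 15.2
position: [0.4681, 0.0395, 0.0749]
tool_rot: [1.217, 1.204, -1.216]
ft_force: [0.8, -0.3, 0.1]
grip_width: 0.0
```

Call:
step_arm(
  increments=[0.1,0,0,0,0,0,0,0,0,0,0,0],
)

```text
time: 15.45
position: [0.4681, 0.0395, 0.074]
tool_rot: [1.217, 1.204, -1.216]
ft_force: [-0.3, -0.3, 1.3]
grip_width: 0.003
```

Call:
step_arm(
  increments=[0.1,0,0,0,0,0,0,0,0,0,0,0],
)

```text
time: 15.7
position: [0.4681, 0.0396, 0.0729]
tool_rot: [1.217, 1.204, -1.216]
ft_force: [0.2, -0.6, 1.6]
grip_width: 0.009
```

Call:
step_arm(
  increments=[0.1,0,0,0,0,0,0,0,0,0,0,0],
)

```text
time: 15.95
position: [0.4681, 0.0395, 0.0719]
tool_rot: [1.217, 1.204, -1.216]
ft_force: [-0.2, -0.3, 0.2]
grip_width: 0.0
```

Call:
step_arm(
  increments=[0.1,0,0,0,0,0,0,0,0,0,0,0],
)

```text
time: 16.2
position: [0.4681, 0.0395, 0.0709]
tool_rot: [1.217, 1.204, -1.216]
ft_force: [0.4, -0.5, 1.2]
grip_width: 0.002
```

Call:
step_arm(
  increments=[0.1,0,0,0,0,0,0,0,0,0,0,0],
)

```text
time: 16.45
position: [0.4681, 0.0396, 0.0699]
tool_rot: [1.217, 1.204, -1.216]
ft_force: [0.2, -0.1, 1.2]
grip_width: 0.003
```

Call:
step_arm(
  increments=[0.1,0,0,0,0,0,0,0,0,0,0,0],
)

```text
time: 16.7
position: [0.4682, 0.0396, 0.0699]
tool_rot: [1.217, 1.205, -1.217]
ft_force: [-2.5, -0.2, 9.2]
grip_width: 0.006
```

```bash
python3 - <<'E'
from h import *
s=ctrl.get_state();print(s['position'],s['ft_force'],s['grip_width'])
snap('scene','s8.png')
im=cv2.imread('pics/s8.png'); cv2.imwrite('pics/s8c.png',cv2.resize(im[170:250,240:370],None,fx=6,fy=6,interpolation=cv2.INTER_CUBIC))
E
```

```text
[0.46815322 0.03957094 0.06985115] [-2.53693068 -0.21792198  9.21215107] 0.005552371655438951
```

View pics/s8c.png

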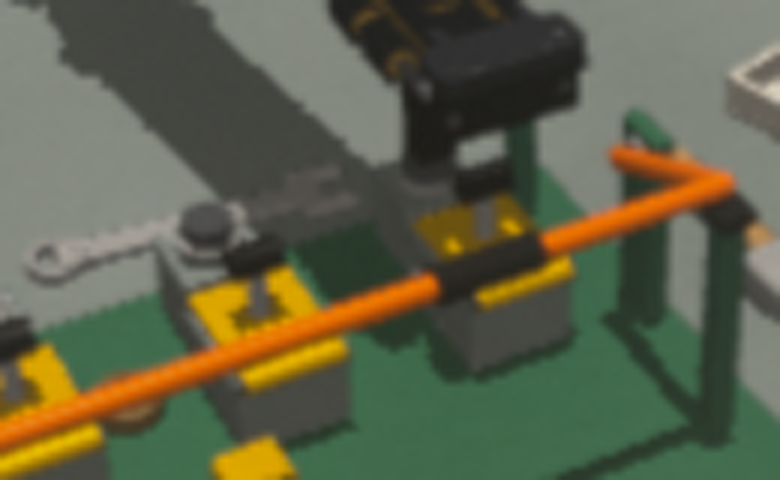

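Call:
step_arm(
  increments=[-1,0,0,0,0,0,-3,0,0,0,0,0,-4,0,0,0,0,0,-4,0,0,0,0,0,0,0,0,0,0,0],
)

```text
time: 17.38
position: [0.4703, 0.0399, 0.1923]
tool_rot: [1.221, 1.202, -1.211]
ft_force: [0.3, -0.6, -0.0]
grip_width: 0.01
```

```bash
python3 - <<'E'
from h import *
s=ctrl.get_state();print(s['position'],s['ft_force'],s['grip_width'])
snap('scene','s9.png')
a=cv2.imread('pics/s9.png');b=cv2.imread('pics/s7.png');z=cv2.imread('pics/s6.png')
cv2.imwrite('pics/s9c.png',np.vstack([cv2.resize(i[180:230,230:330],None,fx=6,fy=6,interpolation=cv2.INTER_CUBIC)[:290] for i in (z,a)]))
E
```

```text
[0.47033715 0.03988321 0.19228326] [ 0.32320922 -0.61077802 -0.00537777] 0.00954145365537522
```

View pics/s9c.png

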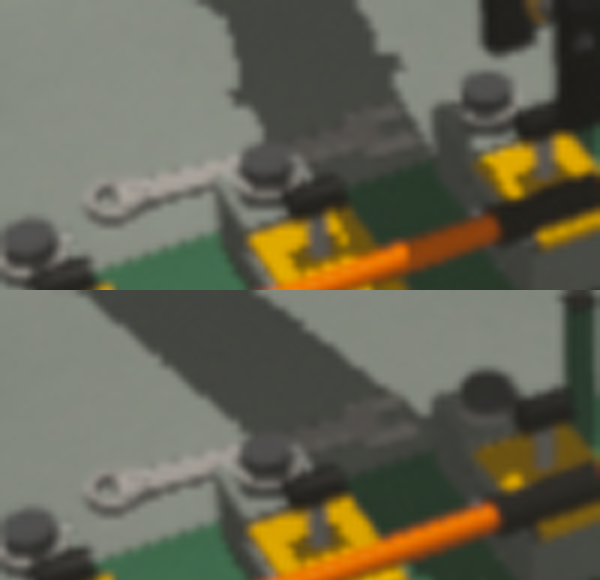

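Call:
step_arm(
  increments=[0,-0.1,4,0,0,0,0,-0.1,4,0,0,0,0,-0.1,4.1,0,0,0,3,-0.1,0,0,0,0,3,0,0,0,0,0,3,0,0,0,0,0,1.5,0,0,0,0,0,0.6,0,0,0,0,0,0.2,0,0,0,0,0,0,0,0,0,0,0],
)

```text
time: 18.68
position: [0.4635, -0.0814, 0.0766]
tool_rot: [1.217, 1.204, -1.215]
ft_force: [0.5, 0.8, -1.0]
grip_width: 0.004
```

Call:
step_arm(
  increments=[0.1,0.25,0,0,0,0,0.1,0,0,0,0,0,0,0,0,0,0,0],
)

```text
time: 19.05
position: [0.4664, -0.0813, 0.075]
tool_rot: [1.218, 1.204, -1.215]
ft_force: [-0.7, 0.9, 5.8]
grip_width: 0.004
```

Call:
step_arm(
  increments=[0.1,0,0,0,0,0,0,0,0,0,0,0],
)

```text
time: 19.3
position: [0.4664, -0.0814, 0.0749]
tool_rot: [1.218, 1.204, -1.215]
ft_force: [-3.8, 1.1, 14.7]
grip_width: 0.002
```

Call:
step_arm(
  increments=[-1,0,0,0,0,0,-3,0,0,0,0,0,-4,0,0,0,0,0,-3,0,0,0,0,0,0,0,0,0,0,0],
  fingers=70,
)

```text
time: 19.92
position: [0.4672, -0.0816, 0.1854]
tool_rot: [1.22, 1.201, -1.212]
ft_force: [-0.2, -0.0, 0.6]
grip_width: 0.487
```

```bash
python3 - <<'E'
from h import *
print(ctrl.get_state()['position'])
plan([.515,.0385,.185],down(np.pi/2-.009),n=12)
E
```

```text
[ 0.46715356 -0.08158679  0.18544352]
12 rows
[0.007, 0.389, -1.005, -0.131, 0.0, -0.0, 0.007, 0.517, -0.945, -0.131, 0.0, -0.0, 0.007, 0.636, -0.87, -0.131, 0.0, -0.0, 0.007, 0.744, -0.779, -0.131, 0.0, -0.0, 0.007, 0.839, -0.675, -0.131, 0.0, -0.0, 0.007, 0.92, -0.56, -0.131, 0.0, -0.0, 0.006, 0.985, -0.435, -0.131, 0.0, -0.0, 0.006, 1.034, -0.303, -0.131, 0.0, -0.0, 0.006, 1.065, -0.165, -0.131, 0.0, -0.0, 0.005, 1.077, -0.025, -0.131, 0.0, -0.0, 0.005, 1.071, 0.116, -0.131, 0.0, -0.0, 0.004, 1.047, 0.255, -0.131, 0.0, -0.0]
```

Call:
step_arm(
  increments=[0,0.39,-1,-0.13,0,0,0,0.52,-0.95,-0.13,0,0,0,0.64,-0.87,-0.13,0,0,0,0.74,-0.78,-0.13,0,0,0,0.84,-0.68,-0.13,0,0,0,0.92,-0.56,-0.13,0,0,0,0.99,-0.44,-0.13,0,0,0,1.03,-0.3,-0.13,0,0,0,1.07,-0.17,-0.13,0,0,0,1.08,0,-0.13,0,0,0,1.07,0.12,-0.13,0,0,0,1.05,0.25,-0.14,0,0],
)

```text
time: 21.42
position: [0.5134, 0.0387, 0.1816]
tool_rot: [0.004, 1.573, -0.006]
ft_force: [-0.7, -0.7, 0.6]
grip_width: 0.699
```

Call:
step_arm(
  increments=[0,0,0,0,0,0],
)

```text
time: 21.55
position: [0.5135, 0.0391, 0.1818]
tool_rot: [0.008, 1.573, -0.009]
ft_force: [-0.1, 0.3, 0.1]
grip_width: 0.704
```

```bash
python3 - <<'E'
from h import *
s=ctrl.get_state(); print(s['position'],s['joint_positions'].round(2)); print(Ro.from_rotvec(s['tool_rot']).as_matrix().round(3))
par=ctrl.camera_params('wrist'); np.save('par.npy',par)
snap('wrist','w10.png')
for k in ['cap_1_knob','bolt_2_top']:
    for r in ctrl.spot_point('wrist',k)[:4]: print(k,round(r['score'],2),cam2w('',r['xyz'],par).round(4))
E
```

```text
[0.51351165 0.03906341 0.18178006] [-0.76  0.06  0.66  1.86 -0.04  1.24  1.47]
[[-0.002  0.011  1.   ]
 [-0.001  1.    -0.011]
 [-1.    -0.001 -0.002]]
cap_1_knob 0.85 [0.5269 0.0355 0.0926]
bolt_2_top 0.96 [ 0.4669 -0.0811  0.075 ]
```

View pics/w10.png

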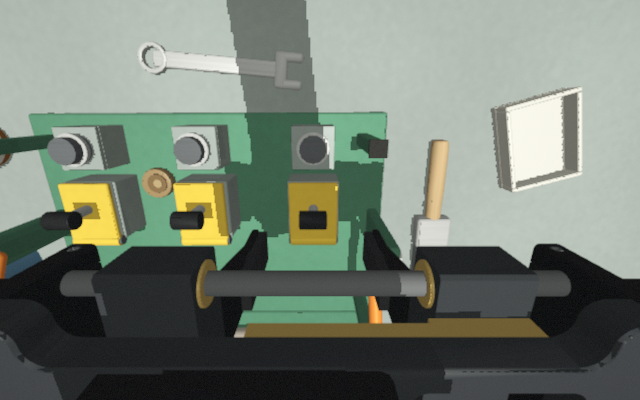

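```bash
python3 - <<'E'
from h import *
par=np.load('par.npy',allow_pickle=True).item()
def ray(u,v,z,par):
    f=200/np.tan(np.radians(par['vertical_fov']/2)); d=np.array(par['R']).T@np.array([(u-par['cx'])/f,(v-par['cy'])/f,1]); c=-np.array(par['R']).T@np.array(par['t']); return c+d*(z-c[2])/d[2]
g=cv2.imread('pics/w10.png').max(2)
ys,xs=np.where(g[205:235,295:332]<45); print(xs.min()+295,xs.max()+295,ys.min()+205,ys.max()+205)
for u,v in [(xs.min()+295,(ys.min()+ys.max())/2+205),(xs.max()+296,(ys.min()+ys.max())/2+205),(xs.mean()+295,ys.mean()+205)]: print(ray(u,v,.094,par).round(4),ray(u,v,.098,par).round(4))
E
```

```text
300 325 211 228
[0.5302 0.0258 0.094 ] [0.5286 0.026  0.098 ]
[0.5305 0.0506 0.094 ] [0.5289 0.0504 0.098 ]
[0.5308 0.0377 0.094 ] [0.5292 0.0377 0.098 ]
```

Call:
step_arm(
  increments=[0,-0.05,0.8,0,0,0,1,0,0.8,0,0,0,3,0,0,0,0,0,3,0,0,0,0,0,2.4,0,0,0,0,0,1,0,0,0,0,0,0,0,0,0,0,0],
)

```text
time: 22.58
position: [0.5299, 0.0375, 0.0784]
tool_rot: [0.008, 1.572, -0.009]
ft_force: [0.3, 0.4, 0.6]
grip_width: 0.702
```

Close on the knob, first gently.

Call:
step_arm(
  increments=[0.2,0.05,0,0,0,0,0,0,0,0,0,0,0,0,0,0,0,0,0,0,0,0,0,0,0,0,0,0,0,0,0,0,0,0,0,0],
  fingers=0,
  force=20,
)

```text
time: 23.32
position: [0.5303, 0.0366, 0.0773]
tool_rot: [0.008, 1.57, -0.011]
ft_force: [-0.2, -5.5, 2.5]
grip_width: 0.301
```

```bash
cat >> h.py <<'E'
def caprows(a0,a1,n,yaw=YAW):
    cy=Ro.from_euler('z',yaw); R=down(np.pi/2+yaw); r=.038*2**.5
    f=lambda a: cy.apply([-r*np.cos(np.pi/4+a),0,r*np.sin(np.pi/4+a)])
    P=[f(a0+(a1-a0)*i/n) for i in range(n+1)]
    print([float(v) for i in range(n) for v in np.r_[R.inv().apply((P[i+1]-P[i])*100),0,0,0].round(2)]); print(P[-1]-P[0])
E
python3 - <<'E'
from h import *
caprows(0,1.1,22)
E
```

```text
[-0.19, -0.0, 0.19, 0.0, 0.0, 0.0, -0.18, -0.0, 0.2, 0.0, 0.0, 0.0, -0.16, -0.0, 0.21, 0.0, 0.0, 0.0, -0.15, -0.0, 0.22, 0.0, 0.0, 0.0, -0.14, -0.0, 0.23, 0.0, 0.0, 0.0, -0.13, -0.0, 0.23, 0.0, 0.0, 0.0, -0.12, -0.0, 0.24, 0.0, 0.0, 0.0, -0.11, -0.0, 0.25, 0.0, 0.0, 0.0, -0.09, -0.0, 0.25, 0.0, 0.0, 0.0, -0.08, -0.0, 0.26, 0.0, 0.0, 0.0, -0.07, -0.0, 0.26, 0.0, 0.0, 0.0, -0.06, -0.0, 0.26, 0.0, 0.0, 0.0, -0.04, -0.0, 0.27, 0.0, 0.0, 0.0, -0.03, -0.0, 0.27, 0.0, 0.0, 0.0, -0.02, -0.0, 0.27, 0.0, 0.0, 0.0, -0.0, -0.0, 0.27, 0.0, 0.0, 0.0, 0.01, -0.0, 0.27, 0.0, 0.0, 0.0, 0.02, -0.0, 0.27, 0.0, 0.0, 0.0, 0.04, -0.0, 0.27, 0.0, 0.0, 0.0, 0.05, -0.0, 0.26, 0.0, 0.0, 0.0, 0.06, -0.0, 0.26, 0.0, 0.0, 0.0, 0.08, -0.0, 0.26, 0.0, 0.0, 0.0]
[ 0.05462701 -0.00049166  0.01310253]
```

Call:
step_arm(
  increments=[-0.19,-0.1,0.19,0,0,0,-0.18,0,0.2,0,0,0,-0.16,0,0.21,0,0,0,-0.15,0,0.22,0,0,0,-0.14,0,0.23,0,0,0,-0.13,0,0.23,0,0,0,-0.12,0,0.24,0,0,0,-0.11,0,0.25,0,0,0,0,0,0,0,0,0],
)

```text
time: 24.45
position: [0.5463, 0.0364, 0.0884]
tool_rot: [0.008, 1.575, -0.009]
ft_force: [-4.2, -4.4, 0.6]
grip_width: 0.298
```

```bash
python3 - <<'E'
from h import *
snap('scene','s11.png')
im=cv2.imread('pics/s11.png'); cv2.imwrite('pics/s11c.png',cv2.resize(im[140:270,220:400],None,fx=4.4,fy=4.4,interpolation=cv2.INTER_CUBIC))
E
```

```text
(no output)
```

View pics/s11c.png

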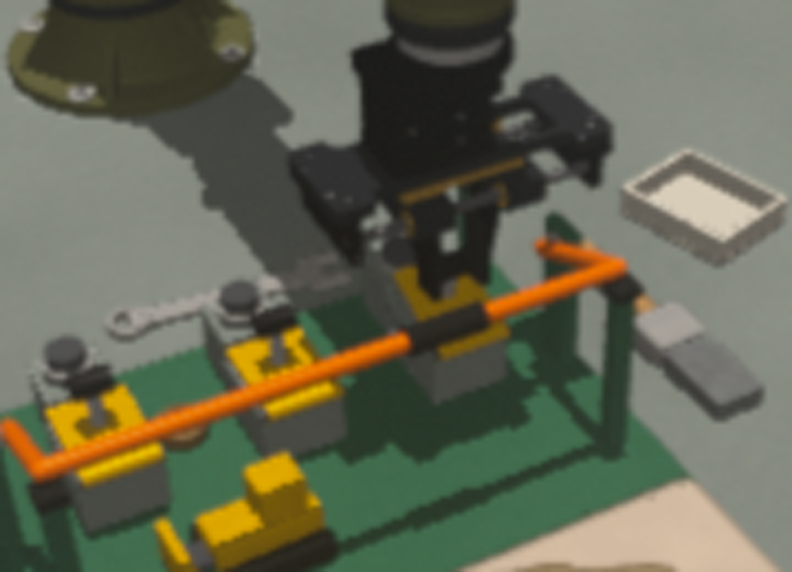

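Call:
step_arm(
  increments=[-0.09,-0.05,0.25,0,0,0,-0.08,0,0.26,0,0,0,-0.07,0,0.26,0,0,0,-0.06,0,0.26,0,0,0,-0.04,0,0.27,0,0,0,-0.03,0,0.27,0,0,0,-0.02,0,0.27,0,0,0,0,0,0.27,0,0,0,0,0,0,0,0,0],
)

```text
time: 25.62
position: [0.568, 0.0362, 0.0929]
tool_rot: [0.009, 1.573, -0.009]
ft_force: [-4.9, -3.3, 2.4]
grip_width: 0.297
```

```bash
python3 - <<'E'
from h import *
snap('scene','s12.png');snap('wrist','w12.png')
im=cv2.imread('pics/s12.png'); cv2.imwrite('pics/s12c.png',cv2.resize(im[170:260,260:380],None,fx=6,fy=6,interpolation=cv2.INTER_CUBIC))
E
```

```text
(no output)
```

View pics/s12c.png

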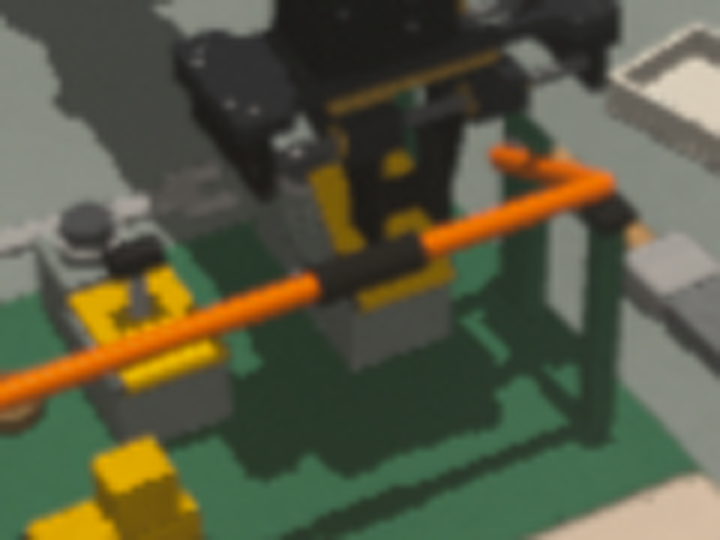

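View pics/w12.png

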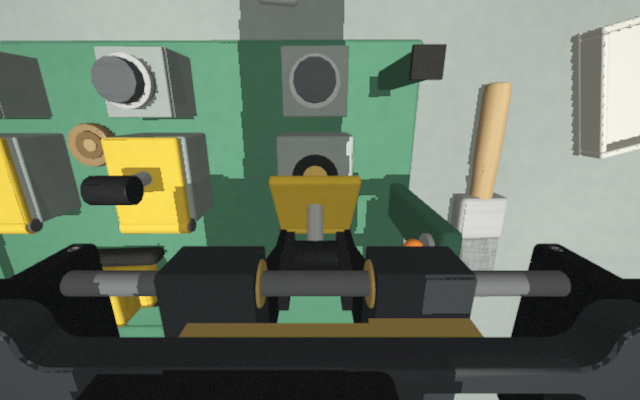

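Call:
step_arm(
  increments=[0.01,0,0.27,0,0,0,0.02,0,0.27,0,0,0,0.04,0,0.27,0,0,0,0.05,0,0.26,0,0,0,0.06,0,0.26,0,0,0,0.08,0,0.26,0,0,0,0,0,0,0,0,0],
)

```text
time: 26.6
position: [0.5847, 0.0362, 0.0908]
tool_rot: [0.009, 1.572, -0.008]
ft_force: [-3.3, -3.1, 2.8]
grip_width: 0.293
```

```bash
python3 - <<'E'
from h import *
par=ctrl.camera_params('wrist');np.save('par.npy',par)
snap('scene','s13.png');snap('wrist','w13.png')
for k in ['cap_1_knob','cap_1']:
    for r in ctrl.spot_point('wrist',k)[:4]: print(k,round(r['score'],2),cam2w('',r['xyz'],par).round(4))
im=cv2.imread('pics/s13.png'); cv2.imwrite('pics/s13c.png',cv2.resize(im[140:290,200:380],None,fx=4,fy=4,interpolation=cv2.INTER_CUBIC))
s=ctrl.get_state();print(s['position'],s['ft_force'],s['torque'])
E
```

```text
cap_1_knob 0.76 [0.5793 0.035  0.1102]
cap_1 0.85 [0.5691 0.0364 0.0507]
cap_1 0.67 [ 0.5664 -0.0842  0.0545]
cap_1 0.31 [ 0.5288 -0.0798 -0.0045]
[0.58464177 0.03615992 0.09075913] [-2.60429154 -4.51852529  2.66646116] [-0.7618055   0.8372874   0.03463335]
```

View pics/s13c.png

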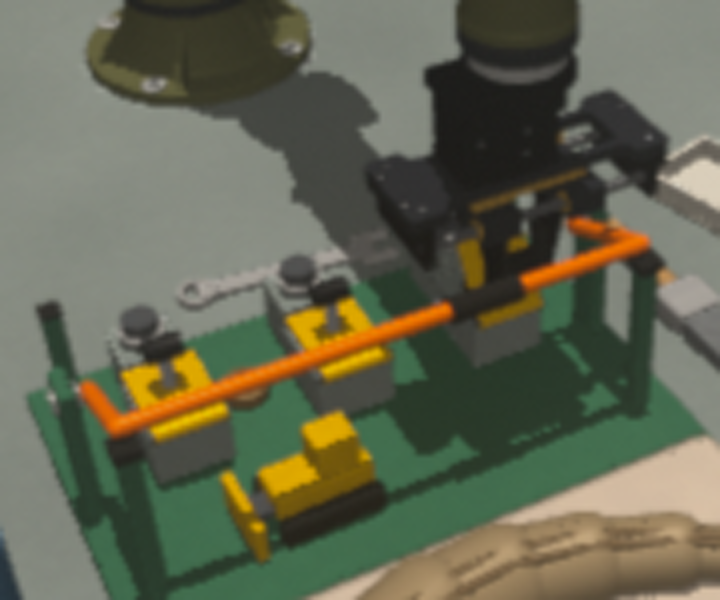

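View pics/w13.png

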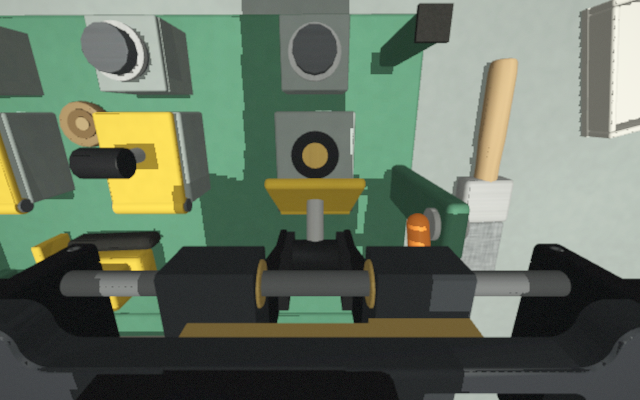

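Call:
step_arm(
  increments=[0,0,0,0,0,0,0,0,0,0,0,0,0,0,0,0,0,0,0,0,0,0,0,0,0,0,0,0,0,0,0,0,0,0,0,0],
)

```text
time: 27.55
position: [0.5846, 0.0361, 0.0908]
tool_rot: [0.009, 1.571, -0.008]
ft_force: [-3.2, -3.5, 3.8]
grip_width: 0.299
```

```bash
python3 - <<'E'
from h import *
s=ctrl.get_state();print(s['time'],s['position'],s['ft_force'],s['grip_width'])
if s['grip_width']>.27: print(ctrl.close_job())
E
```

```text
27.55 [0.58463329 0.03613988 0.09075934] [-3.1833881  -3.51248802  3.80361466] 0.29889335356691316
the job is handed in; nothing more can be done
None
```

I handed the job in at 27.6 s with the bar back on its rear rests, the loose bolt found (bolt 1), and cap 1 held open in the gripper. No verdict was reported.

- **Bar:** I swung it back slowly in the gripper until I felt it reach the stop, then released it. It has stayed on both rear rests in every picture since.
- **Bolts:** Bolt 1 sank about 5 mm under about 1.5 N or less and stopped at a height of 69.9 mm. That is lighter than the 3 to 5 N you gave, so I tapped bolt 2 as a check. It held at 75 mm under 15 N, which confirms bolt 1 is the loose one. I did not tap bolt 3.
- **Cap 1:** I pinched the knob by its ends and opened the cap to about 1.09 rad (62 degrees), estimated from the gripper position. The lock screw shows in the wrist picture. The grip stayed steady for the last 0.75 s at about 26 mm, the knob's length.
- **Rest of the bench:** In the last pictures caps 2 and 3 are shut, and I saw no bystander out of place. I compared these by eye and did not measure them.

One reading disagreed with the rest: the camera network put the knob about 5 mm nearer the robot than the gripper did. That would still make the cap about 1.0 rad open, well over the limit. A side force of 3 to 5 N stayed on the gripper while it held the cap.

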